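Take up the centrifuge brake by two teeth of the star wheel

ROBOT

A 6-joint arm with a two-finger parallel gripper is mounted at the origin on the work surface. World frame = base frame: x ahead of the robot, y to its left, z up, the work surface at z = 0. Lengths are in m, angles in rad, forces in N, time in s.
With the tool pointing down it reaches from about 0.425 to 0.95 m from the base axis. Payload 3.5 kg.
Tool frame: the origin (TCP) lies midway between the tips of the shut fingers; the grasp point (between the pads) lies grasp_offset behind it (grasp_offset is the distance from the TCP to the grasp point, in m); z points along the fingers, y is the direction in which the jaws open and shut (so a half turn about z gives the same grasp; the last joint's range is limited). The gripper opens to 85 mm and grips with 20 to 120 N. Pads are 22 mm wide; open, the fingers measure 114 mm over their backs; the gripper's body (76 mm by 85 mm) begins 54 mm behind the grasp point. The pads swing forward as they close: fully open they stand 13 mm farther back than shut.
Start: joints at [1.194, 0.286, 1.577, -0, 1.279, -0.15], TCP at [0.152, 0.658, 0.198] pointing down, gripper open.
Joint ranges: [-2.77, 2.77], [-0.9, 2.22], [0.21, 2.48], [-1.53, 4.67], [0.24, 2.81], [-2.84, 2.84]. Speed limits (rad/s): [2.79, 2.79, 3.14, 3.14, 3.14, 3.14].

INTERFACE

Orientations are given as a unit quaternion [x, y, z, w].
In Python, from plant import * gives the robot as it stands.
- The arm moves only by the tool jog_arm, never from a script. Its argument "targets" is text: rows parted by semicolons, each of 7 numbers parted by spaces: the shift along the world's x, y, z in mm, then the turn, a rotation vector about the world's x, y, z in degrees, then the gripper's target within -1 to 1 (fully open at 1, half-way at 0, shut at -1). A call has 1 to 10 rows; each row shifts and turns the pose as measured when the row begins; what a row does not reach is not made up. A row lasts 1/12 s, in which the tool goes at most 41.7 mm and 7.16 degrees, less where a joint would pass 70% of its speed; a pose out of reach is approached as far as the arm can. A call with a gripper value outside its range is refused whole. The fingers move at their own pace and stop on an object; "force" is the grip in N (left out, the last holds). Time passes only in rows, so rows that do not move let the fingers close. It gives the time, the measured TCP pose, the force and the opening at its end, in the units of the state.
- get_state(): the state, without advancing time (a new reading comes with each control period).
- read_camera(name): name is "scene" or "side" or "wrist"; returns a dict with "pixels" (480x640x3 uint8, blue, green, red), "mtx" (3x3 intrinsics, pixels), "world_from_camera" (4x4, takes a point from camera to world coordinates). Camera axes: x right, y up, looking along -z (the intrinsics and any distortion apply to the point x, -y, -z); pixel columns grow to the right and rows downward; lengths in m; the calibration is good to about 2 mm. The wrist camera is an equidistant fisheye: a pixel r from the principal point sees the ray r / f radians off the axis. A picture is of the moment at which its call begins. There is no depth.
- sign_off(): hands the job in, once; it reports no verdict.
Trained networks look in a picture, given as the dict that the camera call returned (one of the last four; its "shot" number tells which), for a name from the list of things; names that differ only in an ending like _2 or _b are one class to them, and where a whole thing is asked for, a point or a joint stands for the part that bears it (a point fixed in the world has none). Each returns a list of dicts, best first, with "p" (0 to 1); they miss things now and then, are a little off and sometimes report something else, mostly with a low value. They report only what shows in the picture. A call takes as long as a camera call.
- spot_in(target, picture): "uv" ([column, row] in pixels, amid what is visible of it).
- silhouettes(target, picture): "mask" (480x640 bool, what is visible of it) and "uv" ([column, row] in pixels, amid what is visible of it).
- mark_of(target, picture): "uv" ([column, row] in pixels: a listed point, or the origin of a listed thing).
The state is a dict: "time": time; "qpos": joint angles; "dq": joint speeds; "joint_efforts": joint torques, N m; "eef_pos": TCP position; "tcp_rot": TCP orientation; "contact_force": force on the tool from outside, world axes, zero at the start; "wrist_torque": the same for the moment, N m; "opening": opening from 0.0 (shut) to 1.0 (fully open).
Only numpy, scipy, OpenCV 4.12 (cv2) and the standard library are available. Lean on these libraries where they do the work, as an engineer would, in place of code of your own. Each camera call takes 0.05 s, during which the arm holds its last target.

TASK

One of the two white brake boxes on the lab bench has a toothed star wheel under the slot in its cover; the other holds a smooth round wheel. Reach into the slot of the star-wheel box with closed fingers and push the teeth towards the end where the push rod sticks out, advancing the wheel by exactly two teeth, one tooth per stroke and letting go of it between the strokes. Do not turn the smooth wheel.

Things in the scene. Friction and masses are not known exactly. Their poses are not given: they have to be found in the camera images.
- star_unit: White fixed box, aluminium cover, 96 mm wide (y), cover top at z = 130 mm. Origin: on the bench under the axle; x runs along the slot to the end where a 16 mm push rod sticks out (to x = 136). Box x -100 to 70; slot in the 4 mm cover x -85 to 45, y -24 to 24. Inside, a steel star wheel, tip radius 60, axle along y at z = 66: 6 straight teeth 9 thick, 34 wide; hub radius 26 mm.
- star_wheel (a joint): Star wheel angle (rad), grows as its top moves to the push rod. At 0 (start: within 0.1) one tooth stands 22 deg before the top (tip x = -22 mm, 8 mm below the cover top), the next 38 deg past it. One tooth = 1.047. No clicks: stiff (3 N at a tooth), stays where left. A fingertip let down at x = -60, 24 mm below the cover top, clears all teeth and drives a full tooth if pushed straight along x.
- plain_unit: The other box, the same outside as star_unit, origin and axes alike, but under its slot is a smooth round steel wheel, 60 mm in radius and 34 mm wide. To be left alone.
- plain_wheel (a joint): Angle of the smooth wheel (rad), starts at 0; must stay there.

How it is judged:
By the outcome, as a careful person would: the job done as asked, in the order asked, and still so for the second after the job is handed in, with the robot touching nothing.
It also fails if it takes over 51 s, if anything falls off the work surface, if the arm or the gripper's body presses on something with over 40 N, if the wrist force passes 120 N, or if a joint passes its speed limit or range.

## Working session

There is one attempt and no reset: what is moved stays moved. The work goes in short steps, Python scripts to look and compute and a tool call to move; the robot and the scene stay as the last step left them, time stands still between calls to the robot, and variables do not carry over. Pictures are saved under pics/ and viewed, and the job is handed in when it is done.

Besides the shell and the picture viewer there is one more tool, called as name(argument=value, ...) on one line, values as JSON. jog_arm: Moves the arm, as the interface text tells. Its arguments: {"type":"object","properties":{"targets":{"type":"string"},"force":{"type":"number"}},"required":["targets"]}

```bash
mkdir -p pics; python3 - <<'E'
from plant import *
import cv2
s=get_state()
print({k:s[k] for k in('time','eef_pos','tcp_rot','opening','contact_force')})
for n in("scene","side","wrist"):
    p=read_camera(n); cv2.imwrite(f"pics/{n}0.png",p["pixels"])
    print(n,p["mtx"].tolist(),p["world_from_camera"].round(4).tolist(),[k for k in p])
    for t in("star_unit","plain_unit","star_wheel","plain_wheel"):
        print(t,[(d["uv"],round(d["p"],2)) for d in mark_of(t,p)][:3],[(d["uv"],round(d["p"],2)) for d in spot_in(t,p)][:3])
print(get_state()["time"])
E
```

```text
{'time': 0.0, 'eef_pos': array([0.15147221, 0.65702285, 0.19612986]), 'tcp_rot': array([ 1.13165086e-01,  9.93575491e-01, -1.14419092e-03, -3.13274893e-04]), 'opening': 1.0043004832474103, 'contact_force': array([-0.63794932,  0.42546296, -1.10376359])}
scene [[504.2480567032461, 0.0, 327.1431837424041], [0.0, 504.2480567032461, 243.63800937970115], [0.0, 0.0, 1.0]] [[0.9844, 0.1269, -0.122, 0.4927], [-0.1756, 0.7548, -0.632, -0.3895], [0.0119, 0.6436, 0.7653, 0.577], [0.0, 0.0, 0.0, 1.0]] ['pixels', 'mtx', 'world_from_camera', 'shot']
star_unit [([387.1, 424.5], 0.73)] [([384.7, 399.9], 0.62), ([323.6, 191.1], 0.5)]
plain_unit [([329.4, 221.7], 0.81)] [([324.7, 189.2], 0.57), ([388.1, 399.0], 0.57)]Traceback (most recent call last):
  File "<stdin>", line 9, in <module>
ValueError: it knows: plain_unit, star_unit
```

```bash
python3 - <<'E'
from plant import *
import cv2
for n in("scene","side","wrist"):
    p=read_camera(n); cv2.imwrite(f"pics/{n}0.png",p["pixels"])
    print(n,p["mtx"].tolist(),p["world_from_camera"].round(4).tolist())
    for t in("star_unit","plain_unit"):
        print(t,[(d["uv"],round(d["p"],2)) for d in mark_of(t,p)][:3],[(d["uv"],round(d["p"],2)) for d in spot_in(t,p)][:3])
print(get_state()["time"])
E
```

```text
scene [[504.2480567032461, 0.0, 327.1431837424041], [0.0, 504.2480567032461, 243.63800937970115], [0.0, 0.0, 1.0]] [[0.9844, 0.1269, -0.122, 0.4927], [-0.1756, 0.7548, -0.632, -0.3895], [0.0119, 0.6436, 0.7653, 0.577], [0.0, 0.0, 0.0, 1.0]]
star_unit [([386.5, 421.8], 0.84)] [([387.9, 401.5], 0.91)]
plain_unit [([331.3, 218.0], 0.7)] [([326.5, 191.6], 0.76)]
side [[613.4155410416314, 0.0, 310.6708706995512], [0.0, 613.4155410416314, 230.12282039055745], [0.0, 0.0, 1.0]] [[-0.8241, 0.3362, -0.4559, 0.2178], [-0.5665, -0.4859, 0.6656, 0.5724], [0.0022, 0.8068, 0.5909, 0.5426], [0.0, 0.0, 0.0, 1.0]]
star_unit [([382.1, 193.1], 0.82)] [([392.8, 159.8], 0.87)]
plain_unit [([261.5, 307.1], 0.81)] [([263.7, 265.6], 0.81)]
wrist [[371.64829954431775, 0.0, 320.7855663563921], [0.0, 371.64829954431775, 234.39465192311306], [0.0, 0.0, 1.0]] [[0.224, -0.9248, -0.3075, 0.0734], [0.9746, 0.2124, 0.0712, 0.6764], [-0.0005, -0.3157, 0.9489, 0.3739], [0.0, 0.0, 0.0, 1.0]]
star_unit [([22.3, 463.2], 0.59)] [([11.2, 456.3], 0.93), ([127.3, 472.7], 0.57)]
plain_unit [([116.8, 474.4], 0.52)] [([128.0, 471.4], 0.68)]
1.0
```

View pics/scene0.png

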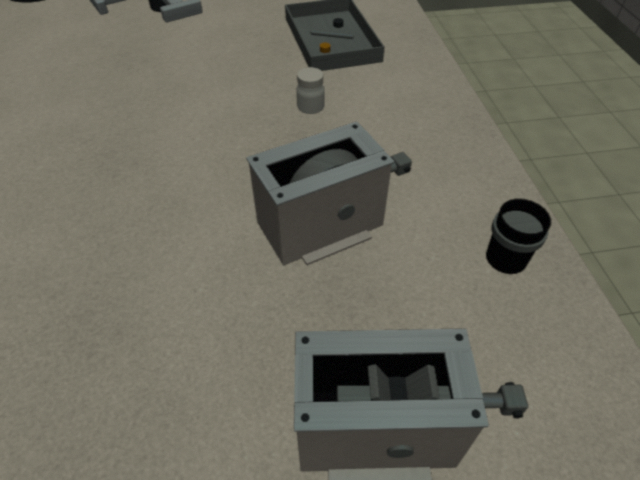

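View pics/side0.png

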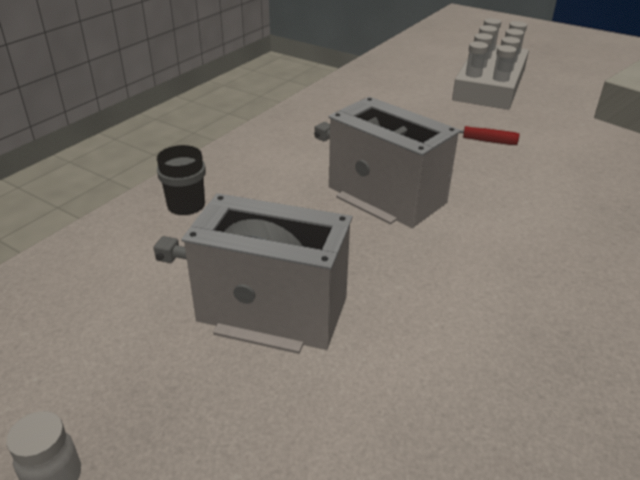

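View pics/wrist0.png

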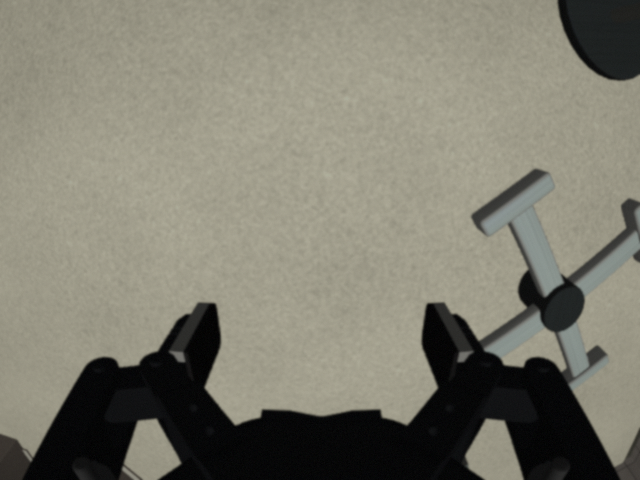

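Both views show teeth in the box nearer the scene camera (slot around (385,380) in scene and (400,128) in side). The plain wheel is in the box at (320,180) in scene. I'll fit the star box pose from its cover corners.

```bash
cat > h.py <<'E'
import numpy as np
def proj(P,K,T):
    P=np.asarray(P,float); c=(P-T[:3,3])@T[:3,:3]; c=c*[1,-1,-1]
    u=c@K.T; return u[:,:2]/u[:,2:]
def back(uv,z,K,T):
    d=np.linalg.inv(K)@[uv[0],uv[1],1]; d=T[:3,:3]@(d*[1,-1,-1]); o=T[:3,3]
    return o+d*(z-o[2])/d[2]
def box2w(p,L):
    c,s=np.cos(p[2]),np.sin(p[2]); L=np.asarray(L,float)
    return np.c_[p[0]+c*L[:,0]-s*L[:,1],p[1]+s*L[:,0]+c*L[:,1],L[:,2]]
E
python3 - <<'E'
from plant import *
from h import *
import cv2
from scipy.optimize import least_squares
a=read_camera("scene"); b=read_camera("side")
L=np.array([[-100,48,130],[70,48,130],[70,-48,130],[-100,-48,130]])/1e3
S=np.array([[-85,24,130],[45,24,130],[45,-24,130],[-85,-24,130]])/1e3
A=np.array([[294,331],[466,329],[487,426],[295,429]]);B=np.array([[419,152],[332,112],[372,98],[457,131]])
AS=np.array([[313,355],[446,352],[455,401],[313,403]])
for uv in A: print(back(uv,.13,a["mtx"],a["world_from_camera"]).round(4))
for uv in B: print(back(uv,.13,b["mtx"],b["world_from_camera"]).round(4))
def fa(p): return (proj(box2w(p,np.r_[L,S]),a["mtx"],a["world_from_camera"])-np.r_[A,AS])
def fb(p): return (proj(box2w(p,L),b["mtx"],b["world_from_camera"])-B)
x0=[.55,-.2,-.1]
for f in(lambda p:fa(p).ravel(),lambda p:fb(p).ravel(),lambda p:np.r_[fa(p).ravel(),fb(p).ravel()]):
    r=least_squares(f,x0);print(r.x.round(4),np.degrees(r.x[2]).round(2),abs(r.fun).max()); 
p=r.x;print(fa(p).round(1).tolist(),fb(p).round(1).tolist())
np.save("pose.npy",p)
def ov(pic,n,c):
    im=pic["pixels"].copy()
    for Q in(L,S):
        q=proj(box2w(p,Q),pic["mtx"],pic["world_from_camera"])
        cv2.polylines(im,[np.round(q*16).astype(int).reshape(-1,1,2)],True,(0,0,255),1,cv2.LINE_AA,4)
    u,v=c; cv2.imwrite(n,cv2.resize(im[v:v+150,u:u+200],(800,600),interpolation=cv2.INTER_CUBIC))
ov(a,"pics/ov_a.png",(290,315)); ov(b,"pics/ov_b.png",(300,80))
E
```

```text
[ 0.5107 -0.1283  0.13  ]
[ 0.6835 -0.1555  0.13  ]
[ 0.6673 -0.2531  0.13  ]
[ 0.4984 -0.2264  0.13  ]
[ 0.5166 -0.1276  0.13  ]
[ 0.684  -0.1656  0.13  ]
[ 0.6592 -0.246   0.13  ]
[ 0.4992 -0.2162  0.13  ]
[ 0.6053 -0.1942 -0.1535] -8.79 3.510430205090586
[ 0.6049 -0.193  -0.2065] -11.83 2.4049716894804902
[ 0.6054 -0.1942 -0.1605] -9.2 3.9138980896552766
[[3.9, 1.7], [-0.3, 2.3], [-0.6, -0.3], [0.6, -1.0], [-0.3, -0.9], [-0.9, 0.9], [-1.3, -0.9], [-0.4, -1.4]] [[2.5, -0.5], [-1.7, 2.1], [-2.0, -2.6], [2.7, -2.4]]
```

View pics/ov_a.png

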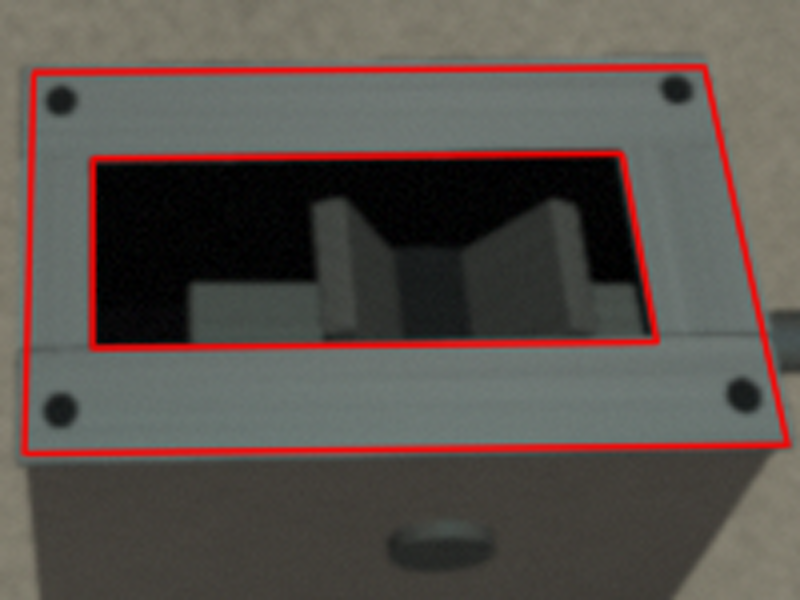

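View pics/ov_b.png

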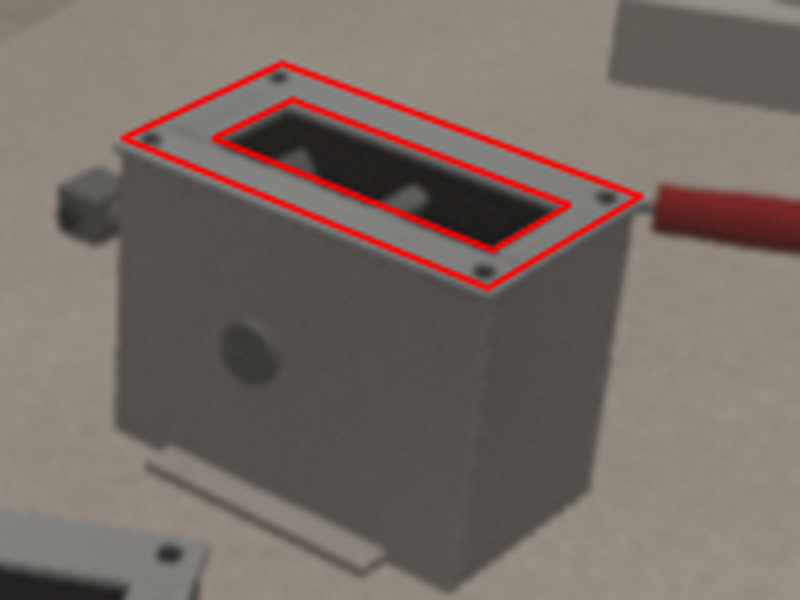

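The fit agrees in both views to about 2–3 px, and the slot outline matches. The box is at (0.605, -0.194) with yaw about -9°. Next I'll measure the starting wheel angle with a tooth overlay.

```bash
cat >> h.py <<'E'
import cv2
def teeth(th0,ks=(0,1)):
    out=[]
    for k in ks:
        t=np.radians(-22+60*k)+th0
        r=np.array([np.sin(t),np.cos(t)]);n=np.array([np.cos(t),-np.sin(t)])
        q=[]
        for s,y in((-4.5,17),(4.5,17),(4.5,-17),(-4.5,-17)):
            xz=60*r+s*n; q.append([xz[0],y,66+xz[1]])
        out.append(np.array(q)/1e3)
    return out
def ovt(pic,p,ths,n,c):
    im=pic["pixels"].copy();u,v=c
    im=cv2.resize(im[v:v+150,u:u+200],(800,600),interpolation=cv2.INTER_CUBIC)
    im=cv2.convertScaleAbs(im,alpha=1.7)
    for th,col in ths:
        for Q in teeth(th,range(-1,3)):
            q=(proj(box2w(p,Q),pic["mtx"],pic["world_from_camera"])-[u,v]+.5)*4-.5
            cv2.polylines(im,[np.round(q*16).astype(int).reshape(-1,1,2)],True,col,1,cv2.LINE_AA,4)
    cv2.imwrite(n,im)
E
python3 - <<'E'
from plant import *
from h import *
p=np.load("pose.npy")
a=read_camera("scene"); b=read_camera("side")
T=[(-.1,(0,0,255)),(0,(0,255,0)),(.1,(255,0,0))]
ovt(a,p,T,"pics/t_a.png",(290,315));ovt(b,p,T,"pics/t_b.png",(300,80))
q=[d for d in mark_of("plain_unit",a)][0]["uv"];print("plain",back(q,0,a["mtx"],a["world_from_camera"]))
q=[d for d in mark_of("star_unit",a)][0]["uv"];print("star",back(q,0,a["mtx"],a["world_from_camera"]))
E
```

```text
plain [0.59183885 0.13527543 0.        ]
star [ 0.60369888 -0.19200005  0.        ]
```

View pics/t_a.png

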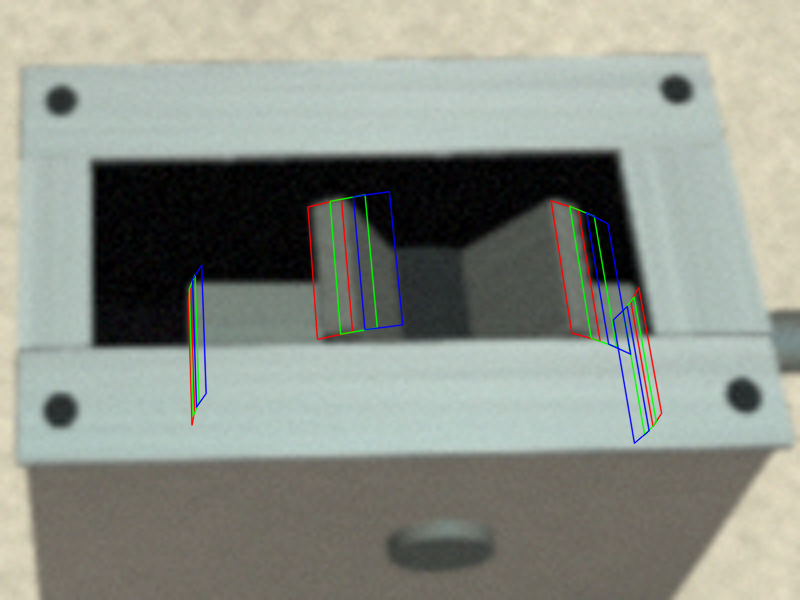

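View pics/t_b.png

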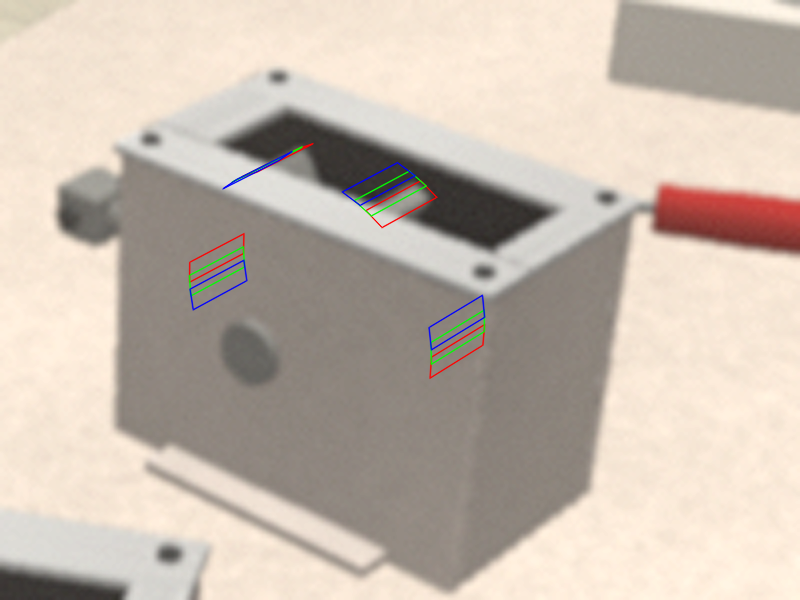

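The tooth edges at u≈312–348 and 550–578 match a starting angle of about -0.085 rad. Two teeth on, the picture should look identical. I'll shut the fingers and travel there high.

jog_arm(targets="27 -30 2 0 0 0 -1;27 -32 1 0 0 0 -1;27 -32 0 0 0 0 -1;27 -32 0 0 0 0 -1;27 -32 0 0 0 0 -1;27 -32 0 0 0 0 -1;27 -32 0 0 0 0 -1;27 -32 0 0 0 0 -1;27 -32 0 0 0 0 -1;27 -32 0 0 0 0 -1", force=40)

```text
time: 2.13
eef_pos: [0.4164, 0.3403, 0.2014]
tcp_rot: [0.105, 0.994, 0.003, 0.001]
contact_force: [0.5, -0.1, 1.3]
opening: 0.001
```

jog_arm(targets="9 -38 0 0 0 0 -1;9 -38 0 0 0 0 -1;9 -38 0 0 0 0 -1;9 -38 0 0 0 0 -1;9 -38 0 0 0 0 -1;9 -38 0 0 0 0 -1;9 -38 0 0 0 0 -1;9 -38 0 0 0 0 -1;9 -38 0 0 0 0 -1;9 -38 0 0 0 0 -1")

```text
time: 2.97
eef_pos: [0.5117, -0.0585, 0.2055]
tcp_rot: [0.106, 0.994, 0.004, 0.007]
contact_force: [1.4, 0.7, -1.0]
opening: -0.002
```

jog_arm(targets="9 -33 0 0 0 1 -1;9 -33 0 0 0 1 -1;9 -33 0 0 0 1 -1;6 -24 0 0 0 0 -1;0 0 0 0 0 0 -1;0 0 0 0 0 0 -1")

```text
time: 3.47
eef_pos: [0.5459, -0.1972, 0.2068]
tcp_rot: [0.084, 0.996, 0.002, 0.009]
contact_force: [-0.6, 0.8, 0.6]
opening: -0.003
```

```bash
cat >> h.py <<'E'
def rep(s,p):
    from scipy.spatial.transform import Rotation as R
    d=s["eef_pos"]-[p[0],p[1],0];c,si=np.cos(p[2]),np.sin(p[2])
    M=R.from_quat(s["tcp_rot"]).as_matrix()
    f=s["contact_force"]
    print("t",round(s["time"],2),"box xyz mm",(np.array([c*d[0]+si*d[1],-si*d[0]+c*d[1],d[2]])*1e3).round(1),"jaw deg",np.degrees(np.arctan2(M[1,1],M[0,1])).round(2),"z",M[:,2].round(3),"F box",np.round([c*f[0]+si*f[1],-si*f[0]+c*f[1],f[2]],1))
E
python3 - <<'E'
from plant import *
from h import *
p=np.load("pose.npy");rep(get_state(),p)
a=read_camera("scene");b=read_camera("side")
cv2.imwrite("pics/s2.png",np.vstack([a["pixels"][150:450,200:600],b["pixels"][0:300,200:600]]))
E
```

```text
t 3.47 box xyz mm [-58.2 -12.5 206.8] jaw deg 80.39 z [ 0.018  0.003 -1.   ] F box [-0.7  0.7  0.6]
```

View pics/s2.png

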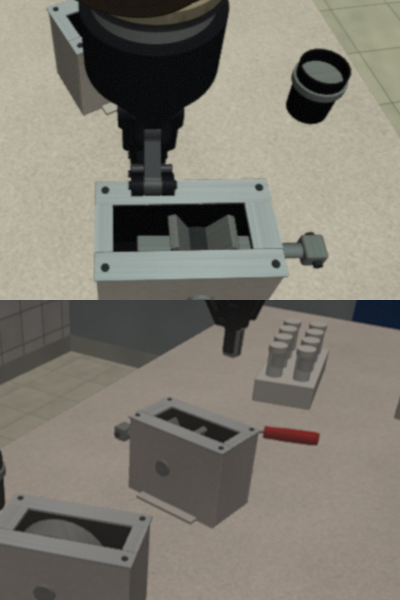

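jog_arm(targets="0 12 0 0 1 0 -1;0 0 -30 0 0 0 -1;0 0 -25 0 0 0 -1;0 0 0 0 0 0 -1;0 0 0 0 0 0 -1")

```text
time: 3.98
eef_pos: [0.5464, -0.1772, 0.1537]
tcp_rot: [0.079, 0.997, 0.001, 0.002]
contact_force: [-0.8, -0.9, 0.2]
opening: -0.005
```

```bash
python3 - <<'E'
from plant import *
from h import *
p=np.load("pose.npy");rep(get_state(),p)
a=read_camera("scene");b=read_camera("side")
cv2.imwrite("pics/s3.png",np.hstack([cv2.resize(a["pixels"][280:450,260:460],(400,340)),cv2.resize(b["pixels"][40:210,290:490],(400,340))]))
E
```

```text
t 3.98 box xyz mm [-61.    7.4 153.7] jaw deg 80.9 z [ 0.004  0.002 -1.   ] F box [-0.6 -1.   0.2]
```

View pics/s3.png

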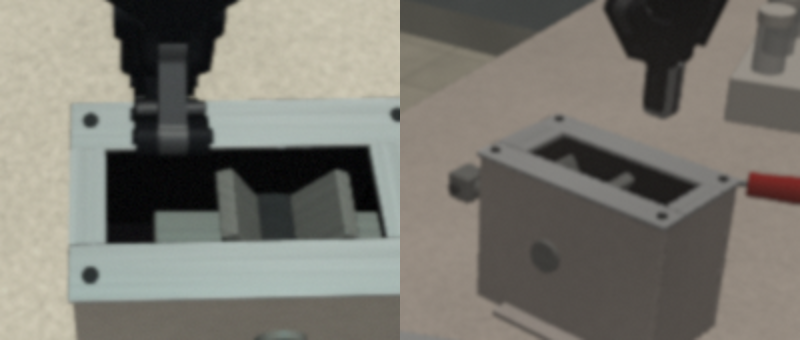

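jog_arm(targets="-1 -7 0 0 0 0 -1;0 0 -8 0 0 0 -1;0 0 0 0 0 0 -1;0 0 0 0 0 0 -1;0 0 0 0 0 0 -1")

```text
time: 4.5
eef_pos: [0.5482, -0.1866, 0.1515]
tcp_rot: [0.079, 0.997, -0.001, 0.007]
contact_force: [0.2, -0.1, -0.6]
opening: -0.002
```

```bash
python3 - <<'E'
from plant import *
from h import *
p=np.load("pose.npy");rep(get_state(),p)
a=read_camera("scene");b=read_camera("side")
cv2.imwrite("pics/s4.png",np.hstack([cv2.resize(a["pixels"][280:450,260:460],(400,340)),cv2.resize(b["pixels"][40:210,290:490],(400,340))]))
rep(get_state(),p)
E
```

```text
t 4.5 box xyz mm [-57.7  -1.6 151.5] jaw deg 80.91 z [ 0.013 -0.003 -1.   ] F box [ 0.2 -0.  -0.6]
t 4.6 box xyz mm [-57.5  -1.6 151.6] jaw deg 80.91 z [ 0.014 -0.003 -1.   ] F box [ 0.6 -0.4 -1.1]
```

View pics/s4.png

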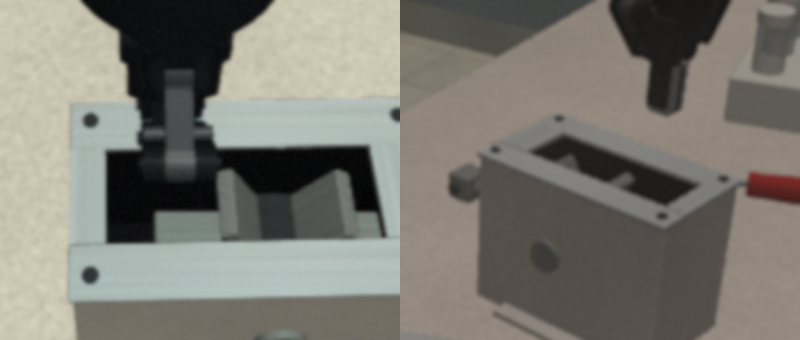

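jog_arm(targets="-2 1 -12 0 0.5 0 -1;-1 0 -12 0 0.3 0 -1;-1 0 -12 0 0.3 0 -1")

```text
time: 4.85
eef_pos: [0.5461, -0.1867, 0.1168]
tcp_rot: [0.079, 0.997, -0.003, 0.0]
contact_force: [-0.1, 0.3, -0.6]
opening: -0.004
```

```bash
python3 - <<'E'
from plant import *
from h import *
p=np.load("pose.npy");rep(get_state(),p)
a=read_camera("scene")
rep(get_state(),p)
E
```

```text
t 4.85 box xyz mm [-59.7  -2.1 116.8] jaw deg 80.91 z [-0.    -0.007 -1.   ] F box [-0.2  0.3 -0.6]
t 4.9 box xyz mm [-62.   -1.4 113.1] jaw deg 80.9 z [-0.006 -0.004 -1.   ] F box [-1.1  0.4 -2.2]
```

jog_arm(targets="1 1 -8 0 -0.2 0 -1;0 0 -1 0 0 0 -1;0 0 0 0 0 0 -1")

```text
time: 5.15
eef_pos: [0.5429, -0.1833, 0.099]
tcp_rot: [0.079, 0.997, -0.001, -0.004]
contact_force: [0.4, -0.8, 0.1]
opening: 0.0
```

```bash
python3 - <<'E'
from plant import *
from h import *
p=np.load("pose.npy");rep(get_state(),p)
a=read_camera("scene");b=read_camera("side")
rep(get_state(),p)
cv2.imwrite("pics/s5.png",np.hstack([cv2.resize(a["pixels"][280:450,260:460],(400,340)),cv2.resize(b["pixels"][40:210,290:490],(400,340))]))
E
```

```text
t 5.15 box xyz mm [-63.4   0.8  99. ] jaw deg 80.91 z [-0.009 -0.    -1.   ] F box [ 0.5 -0.7  0.1]
t 5.25 box xyz mm [-63.3   0.7  99.5] jaw deg 80.91 z [-0.008 -0.001 -1.   ] F box [ 0.2  0.1 -0.8]
```

View pics/s5.png

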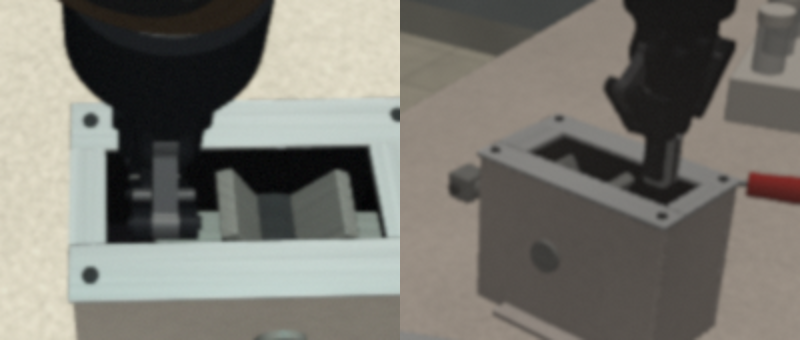

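jog_arm(targets="1 0 5 0 -0.4 0 -1;1 0 0 0 0 0 -1;1 0 0 0 0 0 -1")

```text
time: 5.5
eef_pos: [0.547, -0.1838, 0.1064]
tcp_rot: [0.079, 0.997, -0.001, 0.001]
contact_force: [0.7, -0.2, -0.3]
opening: 0.0
```

```bash
python3 - <<'E'
from plant import *
from h import *
p=np.load("pose.npy");rep(get_state(),p)
E
```

```text
t 5.5 box xyz mm [-59.3   0.9 106.4] jaw deg 80.91 z [ 0.002 -0.002 -1.   ] F box [ 0.8 -0.1 -0.3]
```

jog_arm(targets="4 -0.7 0 0 0 0 -1;4 -0.7 0 0 0 0 -1;4 -0.7 0 0 0 0 -1;4 -0.7 0 0 0 0 -1")

```text
time: 5.83
eef_pos: [0.5654, -0.1874, 0.1086]
tcp_rot: [0.079, 0.997, -0.002, 0.003]
contact_force: [-0.1, -0.8, -0.6]
opening: -0.0
```

```bash
python3 - <<'E'
from plant import *
from h import *
p=np.load("pose.npy");rep(get_state(),p)
E
```

```text
t 5.83 box xyz mm [-40.5   0.3 108.6] jaw deg 80.89 z [ 0.005 -0.004 -1.   ] F box [-0.  -0.8 -0.6]
```

jog_arm(targets="4 -0.7 -1.5 0 0.1 0 -1;4 -0.7 -1 0 0.1 0 -1;4 -0.7 -0.5 0 0 0 -1")

```text
time: 6.08
eef_pos: [0.5792, -0.1899, 0.1055]
tcp_rot: [0.079, 0.997, -0.002, 0.001]
contact_force: [0.4, 0.9, -0.7]
opening: -0.001
```

```bash
python3 - <<'E'
from plant import *
from h import *
p=np.load("pose.npy");rep(get_state(),p)
E
```

```text
t 6.08 box xyz mm [-26.5   0.  105.5] jaw deg 80.9 z [ 0.002 -0.004 -1.   ] F box [ 0.3  1.  -0.7]
```

```bash
python3 - <<'E'
from plant import *
from h import *
p=np.load("pose.npy")
a=read_camera("scene");b=read_camera("side")
rep(get_state(),p)
cv2.imwrite("pics/s6.png",np.hstack([cv2.resize(x,(400,340)) for x in (a["pixels"][320:405,330:430],b["pixels"][80:165,350:450])]))
E
```

```text
t 6.18 box xyz mm [-26.4   0.  105.4] jaw deg 80.91 z [ 0.002 -0.004 -1.   ] F box [ 0.  -0.2 -0.9]
```

View pics/s6.png

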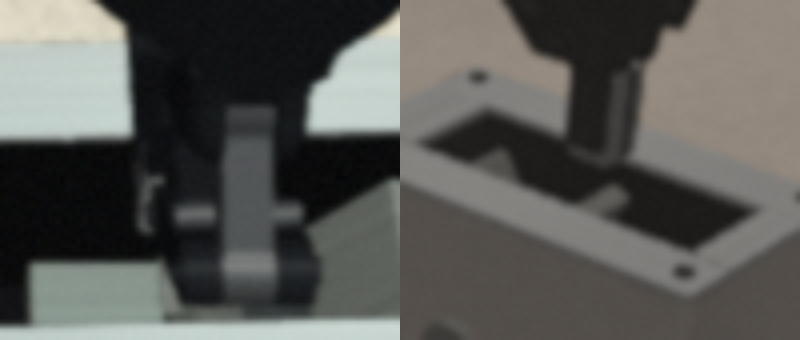

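```bash
python3 - <<'E'
from plant import *
from h import *
p=np.load("pose.npy")
a=read_camera("scene");b=read_camera("side")
s=get_state();e=s["eef_pos"]
ims=[]
for x,(u,v) in((a,(310,310)),(b,(330,60))):
    im=cv2.resize(x["pixels"][v:v+120,u:u+100],(500,600),interpolation=cv2.INTER_CUBIC)[:, :400] if 0 else cv2.resize(x["pixels"][v:v+120,u:u+80+0],(400,600),interpolation=cv2.INTER_CUBIC)
    im=cv2.convertScaleAbs(im,alpha=2.2)
    d=box2w([0,0,p[2]],np.array([[sx*11,sy*14.5,0] for sx,sy in((-1,-1),(1,-1),(1,1),(-1,1))])/1e3)
    q=(proj(e+d,x["mtx"],x["world_from_camera"])-[u,v]+.5)*5
    cv2.polylines(im,[np.round(q*16).astype(int).reshape(-1,1,2)],True,(0,0,255),1,cv2.LINE_AA,4)
    for Q in teeth(-.085,range(2)):
        q=(proj(box2w(p,Q),x["mtx"],x["world_from_camera"])-[u,v]+.5)*5
        cv2.polylines(im,[np.round(q*16).astype(int).reshape(-1,1,2)],True,(0,255,0),1,cv2.LINE_AA,4)
    ims.append(im)
cv2.imwrite("pics/s7.png",np.hstack(ims))
E
```

```text
(no output)
```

View pics/s7.png

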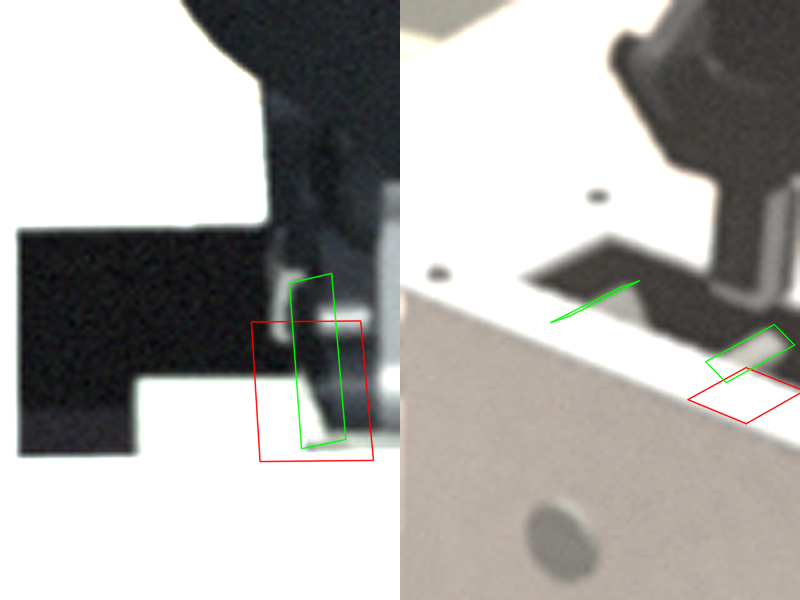

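```bash
python3 - <<'E'
from plant import *
from h import *
p=np.load("pose.npy")
a=read_camera("scene");b=read_camera("side");s=get_state();rep(s,p);print(s["opening"],s["qpos"])
for n,x in(("a",a),("b",b)):
    cv2.imwrite(f"pics/f{n}.png",cv2.convertScaleAbs(cv2.resize(x["pixels"][(260 if n=="a" else 20):][:150,(300 if n=="a" else 310):][:,:200],(800,600),interpolation=cv2.INTER_CUBIC),alpha=3))
    print(proj([s["eef_pos"]],x["mtx"],x["world_from_camera"]))
def ray(uv,x):
    K,T=x["mtx"],x["world_from_camera"];d=T[:3,:3]@((np.linalg.inv(K)@[uv[0],uv[1],1])*[1,-1,-1]);return T[:3,3],d/np.linalg.norm(d)
o1,d1=ray((390,394),a);o2,d2=ray((400,120),b)
A=np.c_[d1,-d2];t=np.linalg.lstsq(A,o2-o1,rcond=None)[0];P,Q=o1+d1*t[0],o2+d2*t[1];print(P,Q,s["eef_pos"])
E
```

```text
t 6.38 box xyz mm [-2.720e+01  1.000e-01  1.056e+02] jaw deg 80.9 z [ 0.002 -0.004 -1.   ] F box [ 0.3 -0.1 -0.3]
-0.005323859998747365 [-0.48220209  0.23084326  1.82028548 -0.00278249  1.08686409 -1.89282148]
[[371.54932058 387.29313644]]
[[398.71362746 138.36449104]]
[ 0.59024272 -0.20796361  0.12653353] [ 0.58829563 -0.20853869  0.12588025] [ 0.57856234 -0.18972834  0.1056453 ]
```

View pics/fa.png

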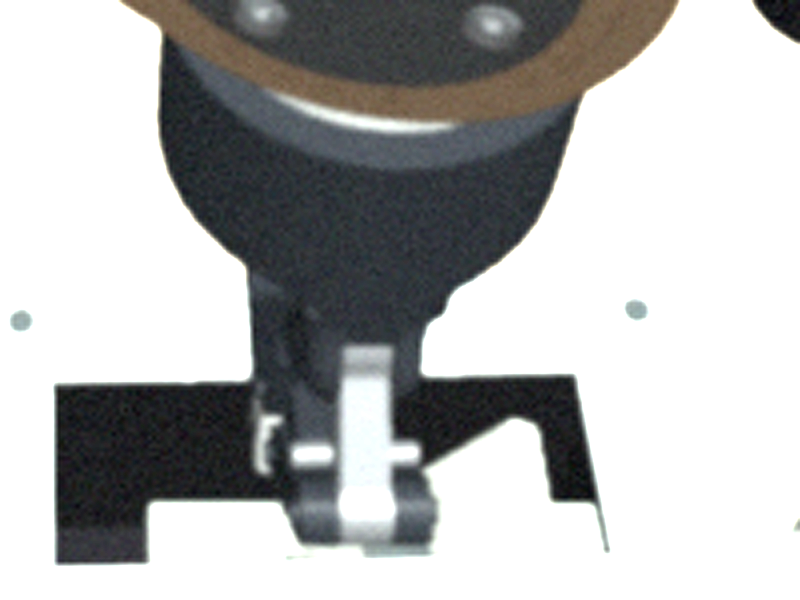

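View pics/fb.png

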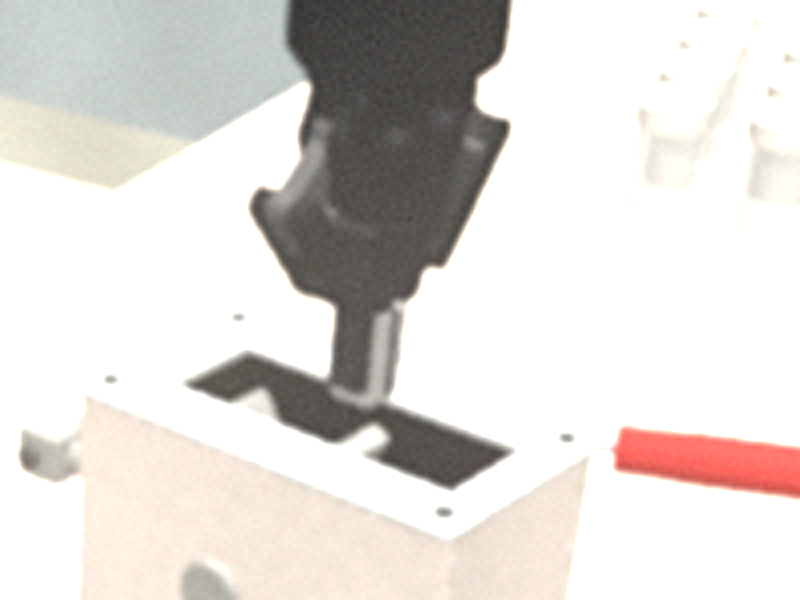

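The tooth has not moved, there is no contact force, and the fingertip in the pictures doesn't agree with the reported TCP. Something is off by about 20 mm, so I'm checking before pushing further.

```bash
python3 - <<'E'
from plant import *
from h import *
p=np.load("pose.npy")
a=read_camera("scene");b=read_camera("side");w=read_camera("wrist");s=get_state();rep(s,p)
for bx in([-57.5,-1.6,151.6],[-63.3,.7,99.5],[-61,7.4,153.7]):
    P=box2w(p,[np.array(bx)/1e3]); print(bx,proj(P,a["mtx"],a["world_from_camera"]).round(0),proj(P,b["mtx"],b["world_from_camera"]).round(0))
# wrist overlay
def pf(P,K,T):
    c=((np.asarray(P)-T[:3,3])@T[:3,:3])*[1,-1,-1]; r=np.hypot(c[:,0],c[:,1]);t=np.arctan2(r,c[:,2])
    return K[:2,2]+c[:,:2]/r[:,None]*(K[0,0]*t)[:,None]
L=np.array([[-100,48,130],[70,48,130],[70,-48,130],[-100,-48,130]])/1e3
S=np.array([[-85,24,130],[45,24,130],[45,-24,130],[-85,-24,130]])/1e3
im=cv2.convertScaleAbs(w["pixels"],alpha=1.5)
for Q in(L,S):
    Q=np.concatenate([np.linspace(Q[i],Q[(i+1)%4],20) for i in range(4)])
    q=pf(box2w(p,Q),w["mtx"],w["world_from_camera"])
    cv2.polylines(im,[np.round(q*16).astype(int).reshape(-1,1,2)],True,(0,0,255),1,cv2.LINE_AA,4)
q=pf([s["eef_pos"]],w["mtx"],w["world_from_camera"]);cv2.circle(im,tuple(int(v) for v in q[0]),4,(0,255,0),-1)
print(q)
cv2.imwrite("pics/w1.png",im)
E
```

```text
t 6.53 box xyz mm [-27.2   0.  105.8] jaw deg 80.89 z [ 0.002 -0.004 -1.   ] F box [-0.2 -0.5  0.4]
[-57.5, -1.6, 151.6] [[343. 368.]] [[419. 116.]]
[-63.3, 0.7, 99.5] [[335. 390.]] [[418. 150.]]
[-61, 7.4, 153.7] [[339. 358.]] [[417. 118.]]
[[319.68444671 274.35445468]]
```

View pics/w1.png

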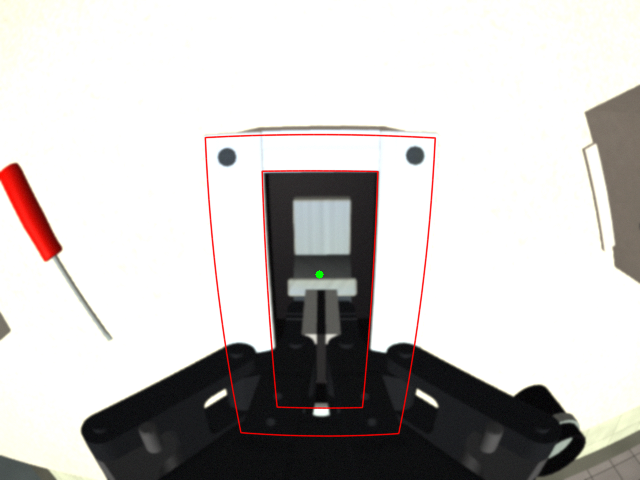

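```bash
python3 - <<'E'
from plant import *
from h import *
p=np.load("pose.npy")
a=read_camera("scene");b=read_camera("side");s=get_state();rep(s,p)
print({k:np.round(s[k],3) for k in s})
from scipy.spatial.transform import Rotation as R
M=R.from_quat(s["tcp_rot"]).as_matrix();e=s["eef_pos"]
ims=[]
for n,x in(("a",a),("b",b)):
    im=cv2.convertScaleAbs(x["pixels"],alpha=1.8)
    ax=np.array([e-M[:,2]*d for d in np.arange(0,.16,.01)])
    for q in proj(ax,x["mtx"],x["world_from_camera"]): cv2.circle(im,tuple(int(v*16) for v in q),16,(0,0,255),-1,cv2.LINE_AA,4)
    u,v=(270,200) if n=="a" else (300,0)
    ims.append(cv2.resize(im[v:v+220,u:u+150],(400,587),interpolation=cv2.INTER_CUBIC))
cv2.imwrite("pics/full.png",np.hstack(ims))
E
```

```text
t 6.63 box xyz mm [-27.1   0.  105.8] jaw deg 80.89 z [ 0.002 -0.004 -1.   ] F box [ 0.3 -0.1  0.7]
{'time': np.float64(6.633), 'qpos': array([-0.482,  0.231,  1.82 , -0.003,  1.087, -1.893]), 'dq': array([ 0.   ,  0.001,  0.001, -0.001,  0.002,  0.   ]), 'joint_efforts': array([ 2.0000e-03, -3.6043e+01, -2.6909e+01, -5.0000e-03, -9.0000e-03,
       -0.0000e+00]), 'eef_pos': array([ 0.579, -0.19 ,  0.106]), 'tcp_rot': array([ 0.079,  0.997, -0.002,  0.001]), 'contact_force': array([ 0.244, -0.103,  0.691]), 'wrist_torque': array([ 0.054,  0.001, -0.013]), 'opening': np.float64(0.001)}
```

View pics/full.png

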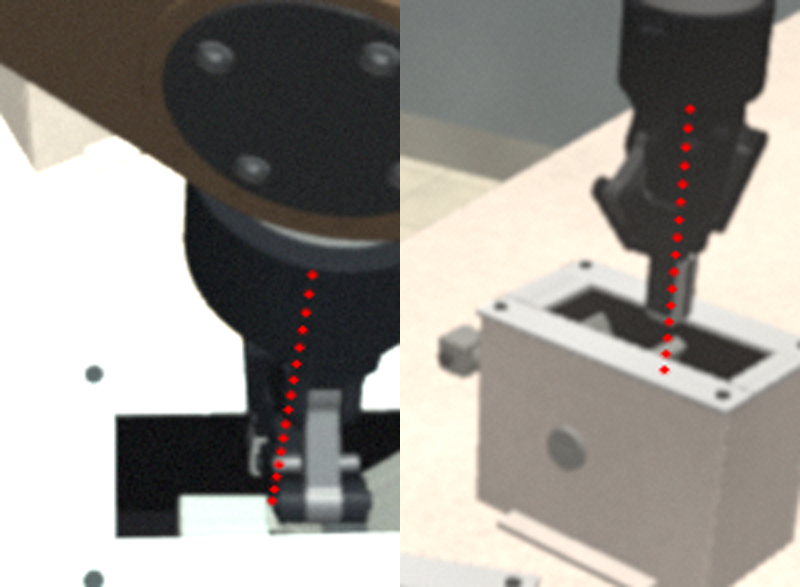

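The wrist view (tip at row 290, predicted 274) and the side view (tip at (400,121), predicted (399,138)) both show the real fingertip well short of the reported TCP. I'll work out by how much.

```bash
python3 - <<'E'
import plant
from plant import *
from h import *
print([k for k in dir(plant) if not k.startswith("_")])
try: print("go",grasp_offset)
except Exception as ex: print(ex)
p=np.load("pose.npy")
b=read_camera("side");w=read_camera("wrist");s=get_state()
from scipy.spatial.transform import Rotation as R
M=R.from_quat(s["tcp_rot"]).as_matrix();e=s["eef_pos"]
def pf(P,K,T):
    c=((np.asarray(P)-T[:3,3])@T[:3,:3])*[1,-1,-1]; r=np.hypot(c[:,0],c[:,1]);t=np.arctan2(r,c[:,2])
    return K[:2,2]+c[:,:2]/r[:,None]*(K[0,0]*t)[:,None]
for d in range(0,45,5):
    P=[e-M[:,2]*d/1e3]
    xs=[P[0]+M@[sx,sy,0] for sx in(-.011,.011) for sy in(-.01,.01)]
    print(d,proj(P,b["mtx"],b["world_from_camera"]).round(0),pf(P,w["mtx"],w["world_from_camera"]).round(0),pf(xs,w["mtx"],w["world_from_camera"]).round(0).tolist())
ims=[cv2.resize(w["pixels"][190:340,250:390],(400,430),interpolation=cv2.INTER_CUBIC),cv2.resize(b["pixels"][60:160,350:443],(400,430),interpolation=cv2.INTER_CUBIC)]
cv2.imwrite("pics/wz.png",cv2.convertScaleAbs(np.hstack(ims),alpha=1.5))
E
```

```text
['Unreachable', 'get_state', 'grasp_offset', 'mark_of', 'read_camera', 'sign_off', 'silhouettes', 'spot_in']
go 0.0187
0 [[399. 138.]] [[320. 274.]] [[301.0, 293.0], [339.0, 293.0], [300.0, 255.0], [339.0, 255.0]]
5 [[399. 135.]] [[320. 278.]] [[301.0, 297.0], [339.0, 297.0], [300.0, 258.0], [340.0, 258.0]]
10 [[399. 132.]] [[320. 283.]] [[300.0, 302.0], [339.0, 302.0], [299.0, 262.0], [340.0, 262.0]]
15 [[400. 129.]] [[320. 287.]] [[300.0, 307.0], [340.0, 307.0], [298.0, 266.0], [341.0, 266.0]]
20 [[400. 126.]] [[320. 292.]] [[299.0, 312.0], [340.0, 312.0], [298.0, 270.0], [341.0, 271.0]]
25 [[400. 123.]] [[320. 297.]] [[298.0, 317.0], [341.0, 317.0], [297.0, 275.0], [342.0, 275.0]]
30 [[400. 120.]] [[320. 302.]] [[298.0, 323.0], [341.0, 323.0], [297.0, 280.0], [342.0, 280.0]]
35 [[401. 117.]] [[320. 308.]] [[297.0, 328.0], [342.0, 329.0], [296.0, 285.0], [343.0, 285.0]]
40 [[401. 114.]] [[319. 313.]] [[297.0, 335.0], [342.0, 335.0], [295.0, 290.0], [344.0, 290.0]]
```

View pics/wz.png

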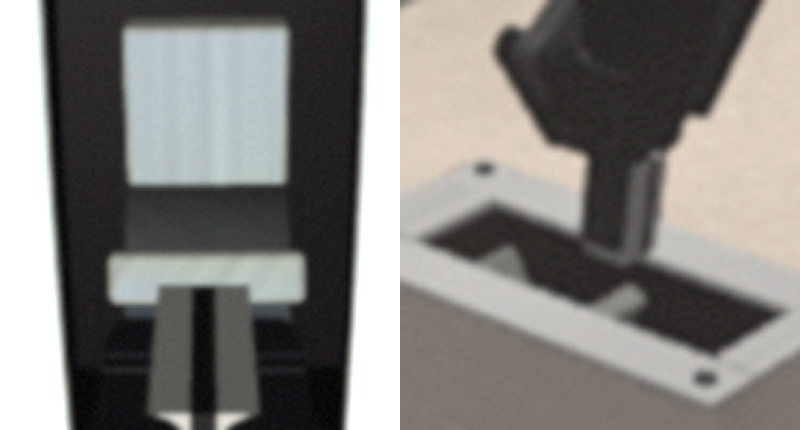

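Several measurements agree that the visible fingertip ends about 30–35 mm above the reported TCP:
- In the earlier free-air side shot at reported z = 151, the tip was 20 px above its prediction.
- The tip is now floating over tooth 1 without touching it.
- The wrist camera overlay matches the box, so the arm's pose reading looks good.

I'll back off to x = -60 and descend by what the cameras show.

jog_arm(targets="-8 1.3 0 0 0 0 -1;-8 1.3 0 0 0 0 -1;-8 1.3 0 0 0 0 -1;-4 0.7 0 0 0 0 -1;0 0 0 0 0 0 -1;0 0 0 0 0 0 -1")

```text
time: 7.23
eef_pos: [0.5466, -0.1844, 0.1058]
tcp_rot: [0.079, 0.997, -0.002, 0.001]
contact_force: [-0.3, 0.3, -0.5]
opening: -0.001
```

```bash
cat >> h.py <<'E'
def look(n,ds=(30,35,40)):
    from plant import get_state,read_camera
    from scipy.spatial.transform import Rotation as R
    p=np.load("pose.npy")
    b=read_camera("side");w=read_camera("wrist");s=get_state();rep(s,p)
    M=R.from_quat(s["tcp_rot"]).as_matrix();e=s["eef_pos"]
    im=cv2.convertScaleAbs(cv2.resize(b["pixels"][60:160,350:450],(400,400),interpolation=cv2.INTER_CUBIC),alpha=1.8)
    for d,col in zip(ds,((0,0,255),(0,255,0),(255,0,0))):
        P=[e-M[:,2]*d/1e3+M@np.array([sx,sy,0]) for sx,sy in((-.011,-.0075),(.011,-.0075),(.011,.0075),(-.011,.0075))]
        q=(proj(P,b["mtx"],b["world_from_camera"])-[350,60]+.5)*4
        cv2.polylines(im,[np.round(q*16).astype(int).reshape(-1,1,2)],True,col,1,cv2.LINE_AA,4)
    iw=cv2.convertScaleAbs(cv2.resize(w["pixels"][170:340,235:405],(400,400),interpolation=cv2.INTER_CUBIC),alpha=1.3)
    cv2.imwrite(n,np.hstack([im,iw]))
E
python3 -c "
from h import *
look('pics/k1.png')"
```

```text
t 7.33 box xyz mm [-59.2   0.2 105.8] jaw deg 80.89 z [ 0.002 -0.004 -1.   ] F box [-0.7 -0.4  0.1]
```

View pics/k1.png

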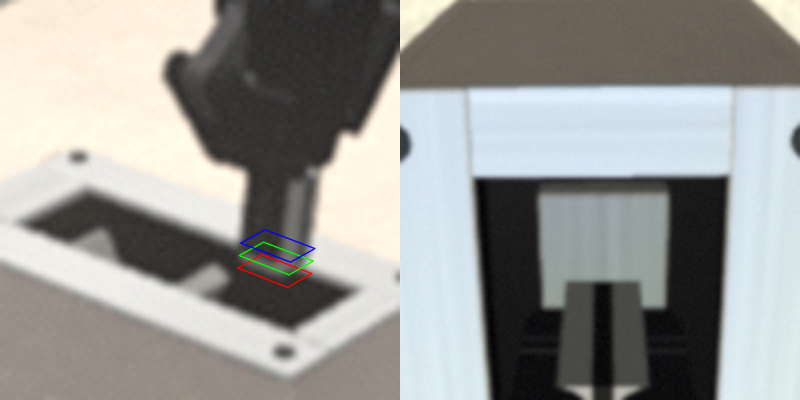

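The side view puts the tip near d ≈ 34 mm, so the real tip is at z ≈ 140 mm. I'll descend about 34 mm in two stages.

jog_arm(targets="0 0 -6 0 0 0 -1;0 0 -6 0 0 0 -1;0 0 -4 0 0 0 -1;0 0 0 0 0 0 -1;0 0 0 0 0 0 -1")

```text
time: 7.75
eef_pos: [0.5477, -0.1847, 0.0878]
tcp_rot: [0.079, 0.997, -0.002, 0.001]
contact_force: [-0.4, -0.5, 0.2]
opening: -0.002
```

```bash
python3 -c "
from h import *
look('pics/k2.png')"
```

```text
t 7.85 box xyz mm [-58.5   0.2  87.9] jaw deg 80.9 z [ 0.002 -0.004 -1.   ] F box [-0.3  0.8  0.5]
```

View pics/k2.png

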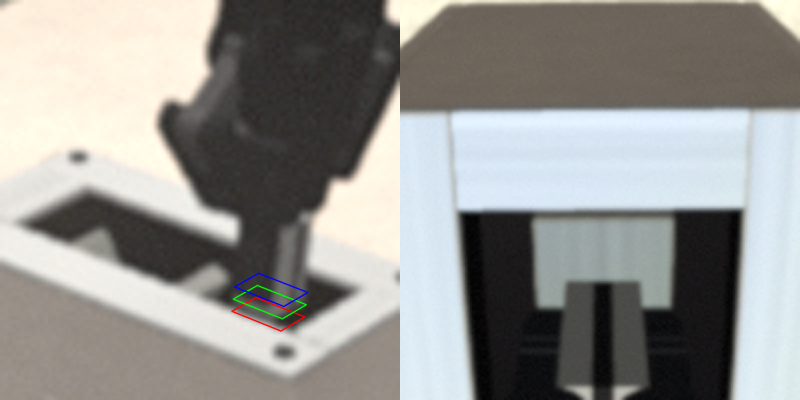

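jog_arm(targets="-1 0 -6 0 0 0 -1;-1 0 -5 0 0 0 -1;0 0 -2 0 0 0 -1;0 0 0 0 0 0 -1;0 0 0 0 0 0 -1")

```text
time: 8.27
eef_pos: [0.5457, -0.1848, 0.0738]
tcp_rot: [0.079, 0.997, -0.002, 0.001]
contact_force: [0.7, 0.2, -0.5]
opening: -0.0
```

```bash
python3 -c "
from h import *
look('pics/k3.png')"
```

```text
t 8.37 box xyz mm [-60.3  -0.3  74. ] jaw deg 80.9 z [ 0.003 -0.004 -1.   ] F box [-0.4 -0.2 -0.8]
```

View pics/k3.png

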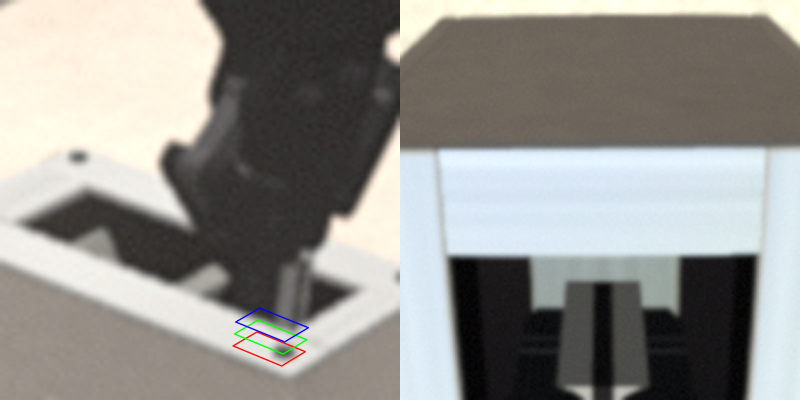

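jog_arm(targets="3 -0.5 -0.3 0 0 0 -1;4 -0.7 -0.5 0 0 0 -1;4 -0.7 -0.5 0 0 0 -1")

```text
time: 8.62
eef_pos: [0.5575, -0.1869, 0.0733]
tcp_rot: [0.079, 0.997, -0.002, 0.002]
contact_force: [0.7, -0.2, 1.1]
opening: -0.002
```

```bash
python3 -c "
from h import *
look('pics/k4.png')"
```

```text
t 8.72 box xyz mm [-48.   -0.6  73.3] jaw deg 80.9 z [ 0.004 -0.005 -1.   ] F box [ 0.3 -0.7  0. ]
```

View pics/k4.png

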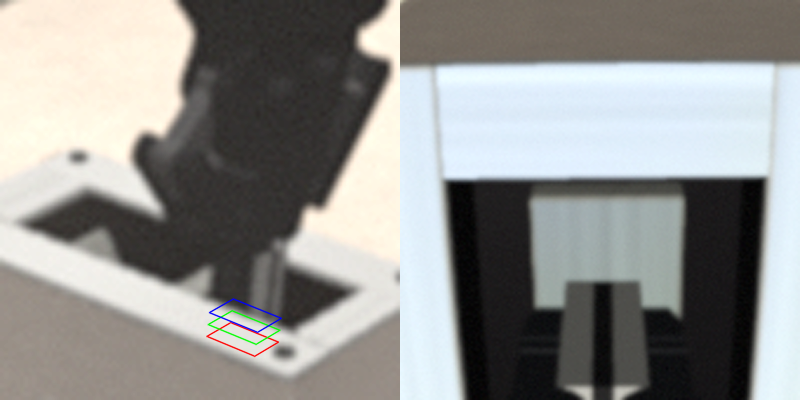

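Nearly at the tooth now, and moving freely. I'll continue slowly until contact.

jog_arm(targets="4 -0.7 -0.3 0 0 0 -1;4 -0.7 -0.3 0 0 0 -1;4 -0.7 -0.3 0 0 0 -1")

```text
time: 8.97
eef_pos: [0.5682, -0.1887, 0.0724]
tcp_rot: [0.079, 0.997, -0.002, -0.002]
contact_force: [-4.9, 1.9, 4.2]
opening: 0.001
```

```bash
python3 -c "
from h import *
look('pics/k5.png')"
```

```text
t 9.07 box xyz mm [-36.7  -0.5  72.4] jaw deg 80.94 z [-0.001 -0.004 -1.   ] F box [-2.3  0.4  2.2]
```

View pics/k5.png

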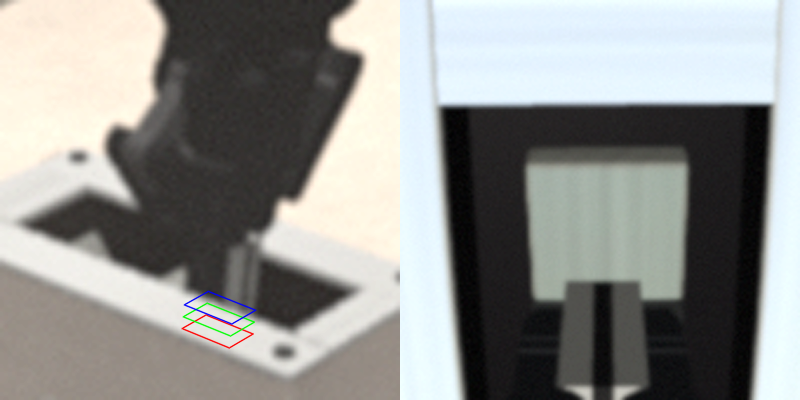

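Contact with the tooth near x ≈ -40, as predicted (Fx -5 N). Continuing the stroke.

jog_arm(targets="5 -0.8 -0.3 0 0 0 -1;5 -0.8 -0.3 0 0 0 -1;5 -0.8 -0.3 0 0 0 -1;5 -0.8 -0.3 0 0 0 -1")

```text
time: 9.4
eef_pos: [0.588, -0.1917, 0.0714]
tcp_rot: [0.079, 0.997, -0.001, -0.003]
contact_force: [-2.5, 0.7, 2.5]
opening: -0.0
```

```bash
python3 -c "
from h import *
look('pics/k6.png')"
```

```text
t 9.5 box xyz mm [-16.6  -0.4  71.2] jaw deg 80.96 z [-0.004 -0.003 -1.   ] F box [ 0.5  0.1 -0.1]
```

View pics/k6.png

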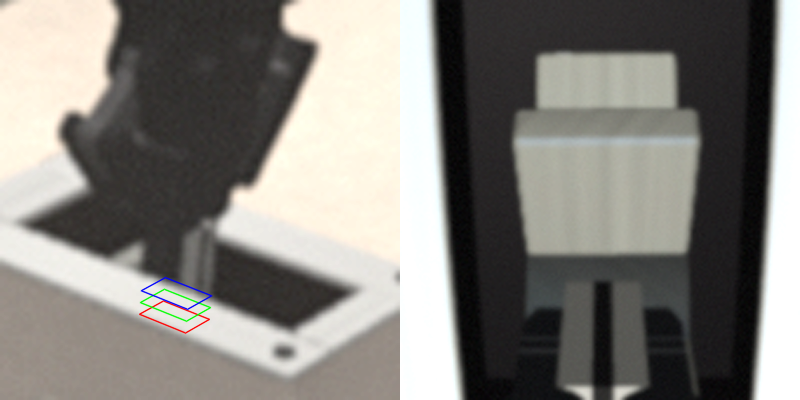

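jog_arm(targets="5 -0.8 0 0 0.1 0 -1;5 -0.8 0 0 0 0 -1;5 -0.8 0 0 0 0 -1;3 -0.5 0 0 0 0 -1")

```text
time: 9.83
eef_pos: [0.6056, -0.1942, 0.0694]
tcp_rot: [0.079, 0.997, -0.001, -0.007]
contact_force: [-4.0, 0.4, 0.9]
opening: -0.002
```

```bash
cat >> h.py <<'E'
def pf(P,K,T):
    c=((np.asarray(P)-T[:3,3])@T[:3,:3])*[1,-1,-1]; r=np.hypot(c[:,0],c[:,1]);t=np.arctan2(r,c[:,2])
    return K[:2,2]+c[:,:2]/r[:,None]*(K[0,0]*t)[:,None]
def wl(n,ths):
    from plant import get_state,read_camera
    p=np.load("pose.npy");w=read_camera("wrist");rep(get_state(),p)
    u,v=220,120
    im=cv2.convertScaleAbs(cv2.resize(w["pixels"][v:v+200,u:u+200],(600,600),interpolation=cv2.INTER_CUBIC),alpha=1.3)
    S=np.array([[-85,24,130],[45,24,130],[45,-24,130],[-85,-24,130]])/1e3
    def dr(Q,col):
        q=(pf(box2w(p,Q),w["mtx"],w["world_from_camera"])-[u,v]+.5)*3
        cv2.polylines(im,[np.round(q*16).astype(int).reshape(-1,1,2)],True,col,1,cv2.LINE_AA,4)
    dr(S,(0,255,255))
    for th,col in zip(ths,((0,0,255),(0,255,0),(255,0,0))):
        for Q in teeth(th,(-2,-1)): dr(Q,col)
    cv2.imwrite(n,im)
E
python3 -c "
from h import *
wl('pics/k7.png',(.75,.85,.95))"
```

```text
t 9.88 box xyz mm [ 0.6 -0.  69.3] jaw deg 80.98 z [-0.012 -0.001 -1.   ] F box [-1.6  0.1 -0.1]
```

View pics/k7.png

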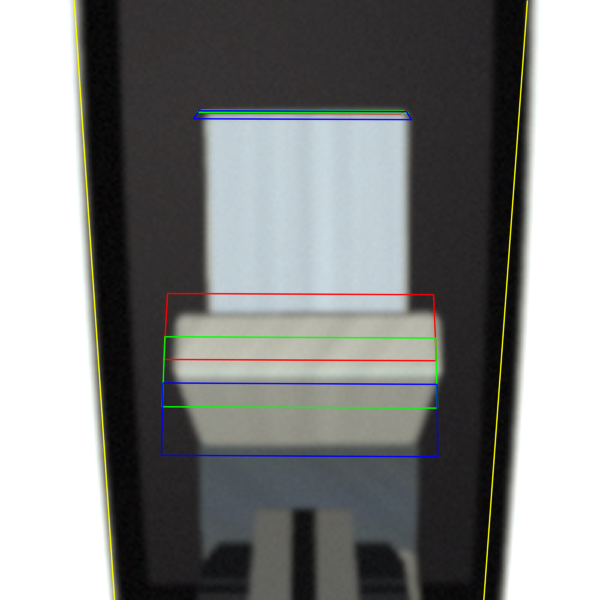

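```bash
python3 - <<'E'
from plant import *
from h import *
from scipy.spatial.transform import Rotation as R
p=np.load("pose.npy");w=read_camera("wrist");s=get_state()
def H(e,q):
    T=np.eye(4);T[:3,:3]=R.from_quat(q).as_matrix();T[:3,3]=e;return T
C=np.linalg.inv(H(s["eef_pos"],s["tcp_rot"]))@w["world_from_camera"]
e=box2w(p,[np.array([-27.15,0,105.8])/1e3])[0]
zq=np.array([.079,.997,-.002,.001]);T=H(e,zq)@C
for th in(-.13,-.11,-.09,-.07,-.05): print(th,pf(box2w(p,teeth(th,(0,))[0]),w["mtx"],T).round(1).tolist())
E
```

```text
-0.13 [[354.4, 271.5], [354.4, 289.8], [284.7, 289.5], [285.0, 271.2]]
-0.11 [[354.4, 273.9], [354.4, 292.3], [284.7, 291.9], [284.9, 273.6]]
-0.09 [[354.4, 276.4], [354.4, 294.7], [284.7, 294.4], [284.9, 276.0]]
-0.07 [[354.4, 278.8], [354.4, 297.2], [284.7, 296.8], [284.8, 278.5]]
-0.05 [[354.4, 281.3], [354.4, 299.6], [284.7, 299.3], [284.8, 280.9]]
```

jog_arm(targets="4 -0.7 0.5 0 -0.2 0 -1;3 -0.5 0.5 0 -0.2 0 -1;1 -0.2 0 0 0 0 -1")

```text
time: 10.18
eef_pos: [0.6123, -0.195, 0.0681]
tcp_rot: [0.079, 0.997, 0.0, -0.005]
contact_force: [-4.3, 0.6, 0.0]
opening: -0.002
```

```bash
python3 -c "
from h import *
wl('pics/k8.png',(.86,.96,1.06))"
```

```text
t 10.23 box xyz mm [ 7.2  0.3 68.1] jaw deg 80.99 z [-0.009  0.001 -1.   ] F box [-3.2  0.6 -0.9]
```

View pics/k8.png

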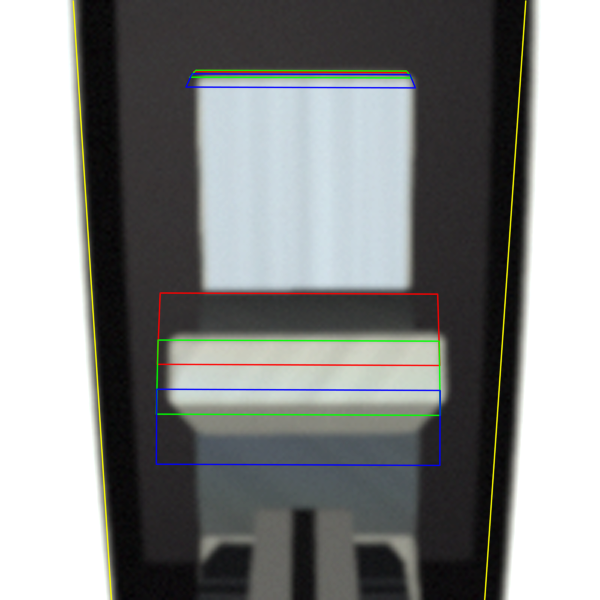

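Wheel at about 0.944 against a target of 0.970 (start measured at -0.077 in the wrist view). It needs about 1.5 mm more.

jog_arm(targets="2 -0.3 0.5 0 -0.1 0 -1;0 0 0 0 0 0 -1")

```text
time: 10.4
eef_pos: [0.6145, -0.1953, 0.0685]
tcp_rot: [0.079, 0.997, 0.0, -0.004]
contact_force: [-1.5, -0.1, 0.3]
opening: -0.003
```

```bash
python3 -c "
from h import *
wl('pics/k9.png',(.92,.97,1.02))"
```

```text
t 10.45 box xyz mm [ 9.3  0.4 68.5] jaw deg 80.98 z [-0.008  0.001 -1.   ] F box [-2.8  0.1 -0.1]
```

View pics/k9.png

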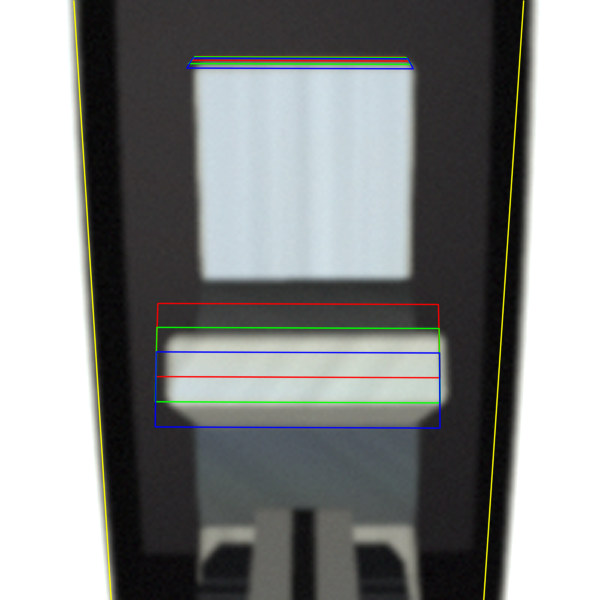

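Now 0.98, which is one tooth. I'll let go by backing off slightly, then lift out of the slot.

jog_arm(targets="-5 0.8 1 0 -0.2 0 -1;0 0 8 0 -0.2 0 -1;0 0 12 0 0 0 -1;0 0 12 0 0 0 -1;0 0 10 0 0 0 -1;0 0 0 0 0 0 -1;0 0 0 0 0 0 -1")

```text
time: 11.03
eef_pos: [0.6168, -0.1968, 0.1233]
tcp_rot: [0.079, 0.997, -0.002, 0.011]
contact_force: [-0.3, -0.2, -0.1]
opening: 0.001
```

```bash
python3 -c "
from h import *
wl('pics/k10.png',(.92,.97,1.02))"
```

```text
t 11.08 box xyz mm [ 12.   -0.9 123.7] jaw deg 80.93 z [ 0.023 -0.007 -1.   ] F box [0.3 0.3 0.8]
```

View pics/k10.png

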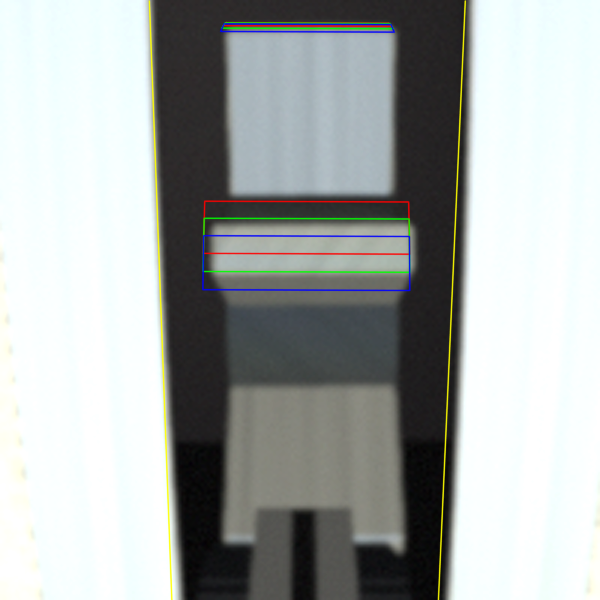

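Released and out of the slot, with the wheel still at ≈0.98. Returning to x = -60 for the second stroke.

jog_arm(targets="-14 2.5 0 0 0.4 0 -1;-14 2.5 0 0 0.4 0 -1;-14 2.5 0 0 0.3 0 -1;-14 2.5 0 0 0 0 -1;-8 1.3 -2 0 0 0 -1;0 0 -4 0 0 0 -1;0 0 0 0 0 0 -1;0 0 0 0 0 0 -1")

```text
time: 11.75
eef_pos: [0.5509, -0.185, 0.1153]
tcp_rot: [0.079, 0.997, -0.003, 0.002]
contact_force: [0.2, -0.2, -1.6]
opening: -0.002
```

```bash
python3 -c "
from h import *
look('pics/k11.png')"
```

```text
t 11.85 box xyz mm [-55.1   0.3 115.4] jaw deg 80.93 z [ 0.003 -0.006 -1.   ] F box [-0.4 -0.5 -0.6]
```

View pics/k11.png

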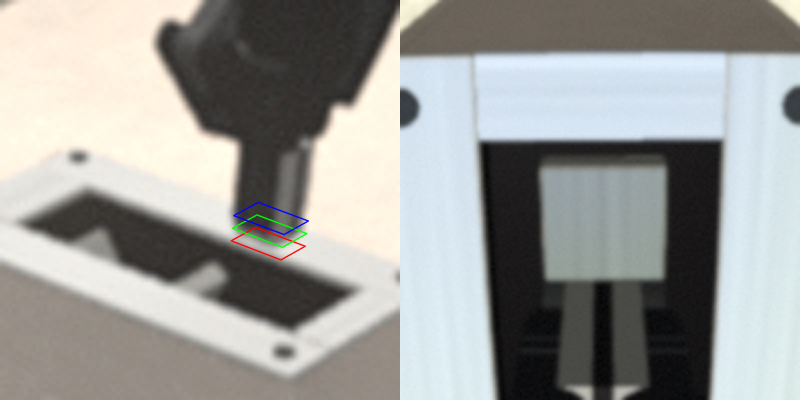

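jog_arm(targets="-5 0.7 -4 0 0 0 -1;0 0 -7 0 0 0 -1;0 0 -7 0 0 0 -1;0 0 -7 0 0 0 -1;0 0 -7 0 0 0 -1;0 0 -4 0 0 0 -1;0 0 0 0 0 0 -1;0 0 0 0 0 0 -1")

```text
time: 12.52
eef_pos: [0.5462, -0.1843, 0.0741]
tcp_rot: [0.079, 0.997, -0.003, 0.001]
contact_force: [0.4, -0.3, 0.8]
opening: -0.001
```

```bash
python3 -c "
from h import *
look('pics/k12.png')"
```

```text
t 12.62 box xyz mm [-59.8   0.2  74.6] jaw deg 80.95 z [ 0.003 -0.006 -1.   ] F box [-0.3 -0.2 -0.5]
```

View pics/k12.png

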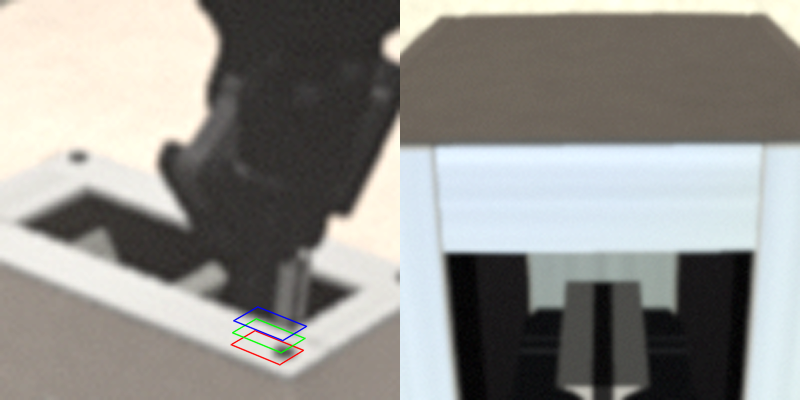

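Same state as before stroke 1. Starting stroke 2.

jog_arm(targets="4 -0.7 -0.7 0 0 0 -1;4 -0.7 -0.7 0 0 0 -1;4 -0.7 -0.5 0 0 0 -1;4 -0.7 -0.3 0 0 0 -1;4 -0.7 -0.3 0 0 0 -1;5 -0.8 -0.3 0 0 0 -1;5 -0.8 -0.3 0 0 0 -1;5 -0.8 -0.3 0 0 0 -1")

```text
time: 13.28
eef_pos: [0.5823, -0.1907, 0.0736]
tcp_rot: [0.078, 0.997, -0.003, -0.002]
contact_force: [-3.3, 0.8, 2.9]
opening: -0.005
```

```bash
python3 -c "
from h import *
from plant import *
rep(get_state(),np.load('pose.npy'))"
```

```text
t 13.28 box xyz mm [-23.4  -0.3  73.6] jaw deg 81.01 z [-0.004 -0.005 -1.   ] F box [-3.4  0.3  2.9]
```

jog_arm(targets="5 -0.8 -0.3 0 0 0 -1;5 -0.8 -0.3 0 0 0 -1;5 -0.8 0 0 0 0 -1;5 -0.8 0 0 0 0 -1;4 -0.7 0 0 -0.1 0 -1")

```text
time: 13.7
eef_pos: [0.6072, -0.1945, 0.0713]
tcp_rot: [0.078, 0.997, -0.002, -0.004]
contact_force: [-3.8, -0.2, -0.2]
opening: -0.001
```

```bash
python3 -c "
from h import *
wl('pics/k13.png',(.75,.85,.95))"
```

```text
t 13.75 box xyz mm [ 2.4  0.  71.2] jaw deg 81.03 z [-0.007 -0.004 -1.   ] F box [-2.2 -0.4 -1.4]
```

View pics/k13.png

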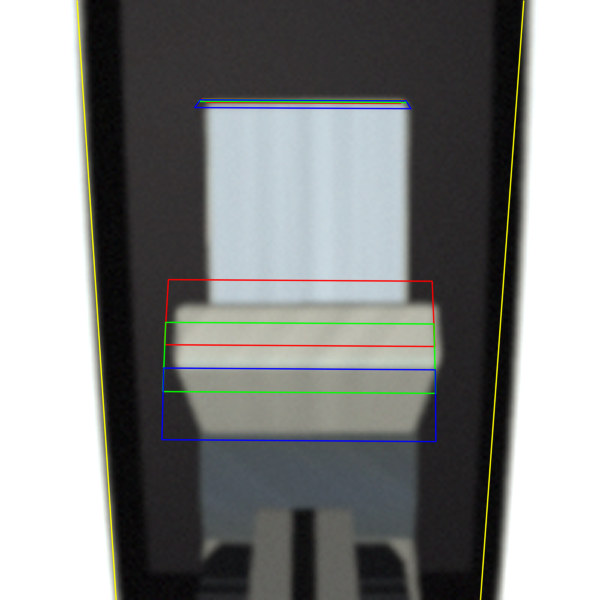

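jog_arm(targets="4 -0.7 0 0 -0.1 0 -1;3 -0.5 0 0 -0.1 0 -1;1 -0.2 0 0 0 0 -1")

```text
time: 14.0
eef_pos: [0.6145, -0.1955, 0.0686]
tcp_rot: [0.078, 0.997, -0.001, -0.004]
contact_force: [-2.7, 1.4, 0.3]
opening: 0.001
```

```bash
python3 -c "
from h import *
wl('pics/k14.png',(.92,.97,1.02))"
```

```text
t 14.05 box xyz mm [ 9.4  0.2 68.7] jaw deg 81.04 z [-0.008 -0.002 -1.   ] F box [-2.7  0.8  0.1]
```

View pics/k14.png

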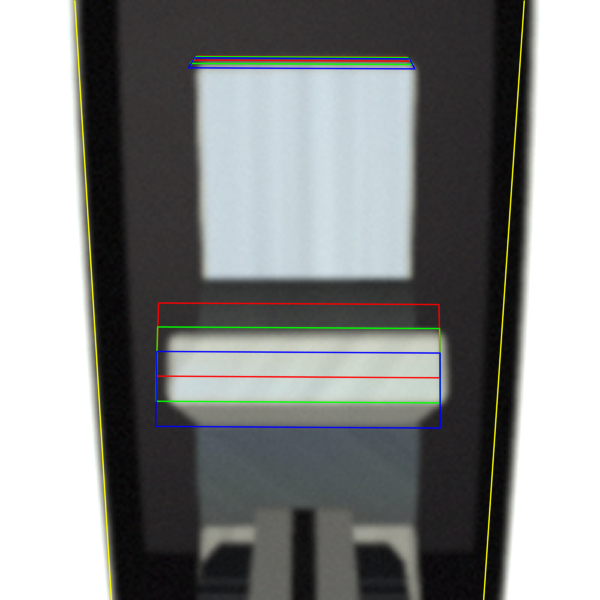

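Same position as after stroke 1 (≈0.98), so that is two teeth. I'll release, lift out and move clear.

jog_arm(targets="-8 1.3 1 0 -0.2 0 -1;-1 0 8 0 0 0 -1;-1 0 12 0 0 0 -1;-1 0 14 0 0 0 -1;-1 0 16 0 0 0 -1;0 0 20 0 0 0 -1;0 0 20 0 0 0 -1;0 0 0 0 0 0 -1;0 0 0 0 0 0 -1")

```text
time: 14.8
eef_pos: [0.6097, -0.1964, 0.1786]
tcp_rot: [0.079, 0.997, -0.005, 0.013]
contact_force: [0.3, 0.8, -1.4]
opening: -0.004
```

jog_arm(targets="-14 10 10 0 0.4 0 -1;-20 20 5 0 0.4 0 -1;-25 30 0 0 0 0 -1;-25 30 0 0 0 0 -1;-25 30 0 0 0 0 -1;0 0 0 0 0 0 -1;0 0 0 0 0 0 -1;0 0 0 0 0 0 -1")

```text
time: 15.47
eef_pos: [0.495, -0.0727, 0.1917]
tcp_rot: [0.08, 0.997, -0.006, 0.008]
contact_force: [0.7, 0.2, 0.1]
opening: -0.002
```

```bash
python3 - <<'E'
from plant import *
from h import *
p=np.load("pose.npy")
a=read_camera("scene"); s=get_state();rep(s,p);print(abs(s["dq"]).max())
T=[(-.085,(0,0,255))]
ovt(a,p,T,"pics/end_a.png",(290,315))
cv2.imwrite("pics/end_full.png",a["pixels"])
i0=cv2.imread("pics/scene0.png")
d=cv2.resize(np.hstack([i0[340:405,305:465],a["pixels"][340:405,305:465]]),None,fx=2.5,fy=4)
cv2.imwrite("pics/end_cmp.png",cv2.convertScaleAbs(d,alpha=1.6))
print("plain diff",cv2.absdiff(i0[150:190,280:365],a["pixels"][150:190,280:365]).mean())
# shift between start and end of slot content
f=lambda x:cv2.cvtColor(x[362:400,360:445],cv2.COLOR_BGR2GRAY).astype(np.float32)
print(cv2.phaseCorrelate(f(i0),f(a["pixels"])))
E
```

```text
t 15.52 box xyz mm [-128.   101.9  191.9] jaw deg 80.79 z [ 0.015 -0.013 -1.   ] F box [-0.1  1.   0.3]
0.028093455567762392
plain diff 10.097549019607843
((0.3087705173939881, 0.06304714857537874), 0.9715337287055121)
```

View pics/end_cmp.png

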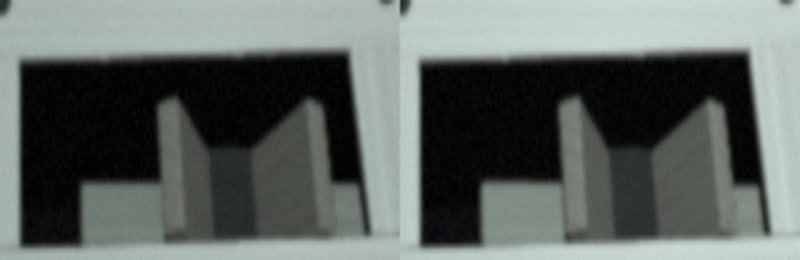

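View pics/end_full.png

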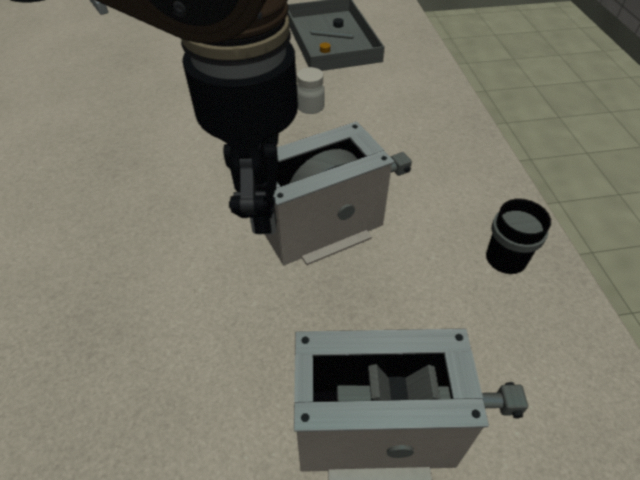

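The end picture matches the start picture to 0.3 px, about 0.006 rad. The arm is clear of everything.

```bash
python3 -c "
from plant import *
s=get_state();print(s['time'],abs(s['dq']).max(),s['contact_force'])
print(sign_off())"
```

```text
15.5167 0.028093455567762392 [0.11479444 1.03283684 0.33236811]
the job is handed in; nothing more can be done
None
```

I advanced the star wheel by two teeth towards the push-rod end, in two separate strokes with closed fingers, and handed the job in at 15.5 s. Between strokes I backed off and lifted the fingers fully out of the slot. I never entered the plain box.

**Checks that passed:**
- **Each stroke:** the wrist camera put the wheel about one tooth further on after each stroke (start -0.077; position within its tooth 0.980, then 0.978, against a target of 0.970).
- **Final position:** the teeth in the last scene picture match the first to 0.3 px, about 0.006 rad.
- **Forces:** the readings I took during the pushes stayed within about 5 N per axis, and there was no contact when I handed in.

**Checks that failed or disagreed:**
- **Fingertip height:** the visible fingertips ended about 33 mm short of the reported TCP. My first pass went over the tooth without touching it. I then set the depth from the side and wrist pictures.
- **Plain wheel:** my automatic before/after comparison was spoiled because the arm partly covers that box in the last picture. I only confirmed by eye that it looks unchanged.

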